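Riddle loose seals out of washed caps, then tip the caps into their drawer

TASK

Loose red rubber seals are lying among the washed white caps in the slotted basket of the bench riddle. Shake the basket briskly to and fro by its handle until every seal has dropped through into the white pan and all four caps are still in the level basket; then lift the handle to tip all the caps over the spout into the open drawer, and let the basket back down level. Finish by pushing the drawer fully shut, with the sample pot and the glass vial nearby left standing where they are.

Things in the scene. Friction and masses are not known exactly. Their poses are not given: they have to be found in the camera images.
- riddle_stand: The riddle: a fixed grey steel stand, about 140 mm (its x) by 190 mm (its y) by 88 mm high, with a white catch pan in it and a stainless slotted basket (dark floor) running above on two rods along the stand's y. Origin on the worktop, under the middle of the basket; +y points to the spout and drawer end, -y to the handle end, z up. It does not move when pushed.
- sieve_carriage (a joint): Sliding of the basket's carriage along the stand's y, in m: 0 mid-way (start), free to run from -0.015 (towards the handle end) to +0.015 (towards the drawer); about 1 N of friction, no spring. Basket, handle and pivot all move with it. Seals lie still under slow sliding; brisk strokes over nearly the whole travel (24 mm in about 0.1 s, some 5 to 25 of them) make them skid into the slots; rocking the basket to 0.35 rad and back helps too.
- sieve_basket (a joint): Tipping of the basket about its pivot, in rad: 0 level (resting), grows as the handle is lifted, to 1.4 at its stop. No latch; it weighs about 3 N at most at the handle and sinks back level if let go. Moves freely at any carriage position.
- basket_handle (a point): Centre of the handle: a blue round bar 10 mm thick and 72 mm long, parallel to the stand's x, at the handle end of the basket, 154 mm above the worktop when level, 34 mm outside the basket's end wall and about 20 mm above its rim, with free space round it. A gripper pointing down takes it across the stand's y; the bar can turn between the fingers as the basket tips.
- basket_pivot (a point): Middle of the pivot axis, which is parallel to the stand's x: 104 mm above the worktop, 197 mm from the handle bar along the stand's y (towards the drawer) and 52 mm below it in height when level. Slides with the carriage.
- basket_floor (a point): Top of the dark, slippery basket floor in its middle, 98 mm above the worktop when level; axes as the stand's, turning with the basket. Inside it is 100 mm wide, walls 37 mm high, end wall at y = -76 mm. Slots 12 mm wide run across x at y = -53, -27, -1, +25 mm, flat lands between. From y = +62 mm the floor rises to the spout (22 mm up at +118 mm): caps stay in until tipped past about 0.45 rad and slide out by 1.25 rad.
- pan_floor (a point): Middle of the inner floor of the fixed white catch pan below the basket: inside 102 mm (x) by 174 mm (y), walls 42 mm high. Axes as the stand's.
- cap_drawer (a joint): How far the blue-fronted drawer of the small grey cabinet is open, in m: 0 fully shut, 0.12 at its stop; it starts open by 0.105 to 0.118 m, under the spout. Slides with about 1 N of friction.
- drawer_floor (a point): Middle of the drawer's inner floor; x points into the cabinet (the way the drawer is pushed shut), y is across it, towards the side away from the riddle, z up. Inside 144 mm by 144 mm, walls 43 mm high. Drawer floor 9 mm above the worktop.
- drawer_front (a point): Point on the outside of the drawer's blue front panel, 40 mm above the worktop, 55 mm from its middle on the half away from the riddle, clear of the bar pull (60 mm long, 18 mm out, round the middle); axes as drawer_floor. The panel's top edge is 69 mm up, the cabinet's top 70 mm. Push here along +x to shut the drawer.
- cap_1_mid (a point): Centre of washed white screw cap 1 of 4: 21 mm across, 14 mm high; too big for the slots; starts in the basket.
- cap_2_mid (a point): Centre of washed white screw cap 2 of 4: 21 mm across, 14 mm high; too big for the slots; starts in the basket.
- cap_3_mid (a point): Centre of washed white screw cap 3 of 4: 21 mm across, 14 mm high; too big for the slots; starts in the basket.
- cap_4_mid (a point): Centre of washed white screw cap 4 of 4: 21 mm across, 14 mm high; too big for the slots; starts in the basket.
- seal_1_mid (a point): Centre of loose red rubber seal 1 of 4: a disc 9 mm across, 5 mm thick, starting flat on the basket floor between two slots.
- seal_2_mid (a point): Centre of loose red rubber seal 2 of 4: a disc 9 mm across, 5 mm thick, starting flat on the basket floor between two slots.
- seal_3_mid (a point): Centre of loose red rubber seal 3 of 4: a disc 9 mm across, 5 mm thick, starting flat on the basket floor between two slots.
- seal_4_mid (a point): Centre of loose red rubber seal 4 of 4: a disc 9 mm across, 5 mm thick, starting flat on the basket floor between two slots.
- pot_mid (a point): Centre, half-way up, of the sample pot with white lid, 43 mm across, 48 mm high: a bystander standing on the worktop near the riddle.
- vial_mid (a point): Centre, half-way up, of the glass vial with black cap, 17 mm across, 46 mm high: a bystander standing on the worktop near the riddle.

How it is judged:
By the outcome, as a careful person would: the job done as asked, in the order asked, and still so for the second after the job is handed in, with the robot touching nothing.
It also fails if it takes over 64 s, if anything falls off the work surface, if the arm or the gripper's body presses on something with over 40 N, if the wrist force passes 120 N, or if a joint passes its speed limit or range.

ROBOT

A 6-joint arm with a two-finger parallel gripper is mounted at the origin on a cart in front of the work surface, level with it; the furniture and walls round the work are solid. World frame = base frame: x ahead of the robot, y to its left, z up, the work surface at z = 0. Lengths are in m, angles in rad, forces in N, time in s.
With the tool pointing down it reaches from about 0.25 to 0.725 m from the base axis. Payload 4 kg.
Tool frame: the origin (TCP) lies where the fingers leave the gripper's body, on its centre line; the fingertips stand 73 mm ahead of it and the grasp point (between the pads) lies 54 mm ahead of it (bot.tips_ahead is the z of the fingertips in the tool frame, in m); z points along the fingers, y is the direction in which the jaws open and shut (so a half turn about z gives the same grasp; the last joint's range is limited). The gripper opens to 85 mm and grips with 20 to 120 N. Pads are 22 mm wide; open, the fingers measure 114 mm over their backs; the gripper's body (76 mm by 85 mm) begins 54 mm behind the grasp point. The pads swing forward as they close: fully open they stand 13 mm farther back than shut.
Start: joints at [1.214, 0.241, 0.005, 1.335, 0, 1.571], TCP at [0.175, 0.469, 0.304] pointing down, gripper open.
Joint ranges: [-2.72, 2.72], [-1.05, 1.87], [-1.09, 1.28], [-1.99, 2.15], [-1.42, 1.44], [-3.14, 3.14]. Speed limits (rad/s): [2.79, 2.79, 3.14, 3.14, 3.14, 3.14].

INTERFACE

Orientations are given as a unit quaternion [x, y, z, w].
In Python, from workcell import readout, camera, get_calibration, order, bot gives the robot as it stands.
- The arm moves only by the tool send_rows, never from a script. Its argument "moves" is a list of rows, each a list of 3 entries, a list of its own where there are three numbers: the shift along the tool's x, y, z in mm, then the turn, a rotation vector about the tool's x, y, z in rad, then the finger opening in mm, from 0 to 85.4. In form: [[[dx, dy, dz], [ax, ay, az], grip], ...]. A call has 1 to 12 rows; each row is the pose to reach, as a shift and turn from the pose measured when the call began, along the tool's axes at that moment; what a row does not reach only later rows make up. A row lasts 1/12 s, in which the tool goes at most 41.7 mm and 7.16 degrees, less where a joint would pass 70% of its speed; a pose out of reach is approached as far as the arm can. A call with a gripper value outside its range is refused whole. The fingers move at their own pace and stop on an object; the grip force is fixed at half the most. Time passes only in rows, so rows that repeat a pose let the fingers close. It gives the time, the measured TCP pose, the force and the opening at its end, in the units of the state.
- readout.get_obs(): the state, without advancing time (a new reading comes with each control period).
- camera(name): name is "scene" or "top" or "wrist"; returns the picture (400x640x3 uint8, red, green, blue); there is no depth.
- get_calibration(name): a dict with "fx", "fy", "cx", "cy" (pixels), "R" (3x3) and "t" (3): a world point X has camera coordinates R X + t. Camera axes: x right, y down, z forward; pixel columns grow to the right and rows downward; lengths in m; the calibration is good to about 2 mm. The wrist camera is an equidistant fisheye: a pixel r from the principal point sees the ray r / f radians off the axis. A picture is of the moment at which its call begins: read the wrist's pose just before it. get_calibration takes no time and is no camera call; for the wrist camera it gives the pose at the moment of the call.
- order.job_done(): hands the job in, once; it reports no verdict.
The state is a dict: "clock": time; "joint_pos": joint angles; "joint_vel": joint speeds; "tau": joint torques, N m; "eef_pos": TCP position; "tool_rot": TCP orientation; "ft_force": force on the tool from outside, world axes, zero at the start; "ft_torque": the same for the moment, N m; "grip_width": finger opening in m.
Only numpy, scipy, OpenCV 4.12 (cv2) and the standard library are available. Lean on these libraries where they do the work, as an engineer would, in place of code of your own. Each camera call takes 0.05 s, during which the arm holds its last target. There are 200 camera calls.

## Working session

There is one attempt and no reset: what is moved stays moved. The work goes in short steps, Python scripts to look and compute and a tool call to move; the robot and the scene stay as the last step left them, time stands still between calls to the robot, and variables do not carry over. Pictures are saved under pics/ and viewed, about 8 in all and at most 12, crops included, and the job is handed in when it is done.

Besides the shell and the picture viewer there is one more tool, called after ">>>" as name(argument=value, ...) on one line, values as JSON. send_rows: Moves the arm, as the interface text tells. Its arguments: {"type":"object","properties":{"moves":{"type":"array","items":{"type":"array"}}},"required":["moves"]}

```bash
mkdir -p pics; python3 - <<'E'
from workcell import readout, camera, get_calibration, bot
import cv2,numpy as np
o=readout.get_obs();print({k:np.round(v,3).tolist() for k,v in o.items()})
for n in("top","scene"):
    im=camera(n);cv2.imwrite(f"pics/{n}0.png",im[:,:,::-1]);c=get_calibration(n);print(n,{k:np.round(v,4).tolist() for k,v in c.items()})
a=cv2.imread("pics/top0.png");b=cv2.imread("pics/scene0.png")
E
```

```text
{'clock': 0.0, 'joint_pos': [1.214, 0.241, 0.004, 1.335, 0.0, 1.571], 'joint_vel': [-0.001, -0.001, 0.0, 0.002, -0.001, -0.0], 'tau': [-0.001, -37.232, 25.241, 0.017, -0.0, -0.0], 'eef_pos': [0.174, 0.468, 0.303], 'tool_rot': [0.177, 0.984, -0.001, -0.0], 'ft_force': [-0.383, -0.272, 0.433], 'ft_torque': [0.051, -0.011, -0.019], 'grip_width': 0.085}
top {'fx': 492.1857, 'fy': 492.1857, 'cx': 313.5405, 'cy': 195.8966, 'R': [[-0.0281, -0.9996, 0.0014], [-0.9814, 0.0274, -0.1902], [0.19, -0.0067, -0.9818]], 't': [0.0756, 0.5709, 1.3492]}
scene {'fx': 410.646, 'fy': 410.646, 'cx': 316.0317, 'cy': 196.0606, 'R': [[0.7094, -0.7047, 0.0102], [-0.3083, -0.3234, -0.8946], [0.6338, 0.6315, -0.4467]], 't': [-0.3271, 0.2871, 0.7577]}
```

View pics/top0.png

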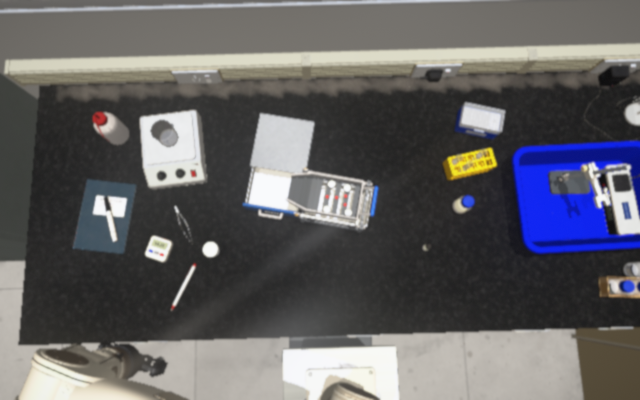

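View pics/scene0.png

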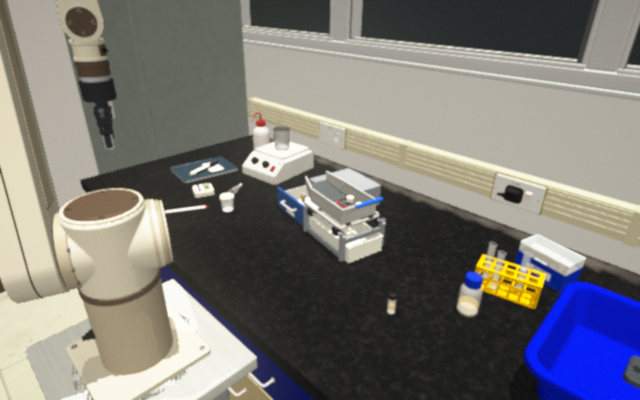

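The top view shows the riddle with its blue handle at about (374,200), the spout and open drawer to the left (front at about (268,212)), the pot at (210,250) and the vial at (426,247). The scene view agrees.

```bash
cat > h.py <<'E'
from workcell import readout, camera, get_calibration, bot
import cv2,numpy as np
from scipy.spatial.transform import Rotation as Ro
def ray(n,uv,z,c=None):
    c=c or get_calibration(n);R=np.array(c["R"]);t=np.array(c["t"])
    x=(uv[0]-c["cx"])/c["fx"];y=(uv[1]-c["cy"])/c["fy"]
    if n=="wrist":
        r=np.hypot(x,y);d=np.array([x/r*np.sin(r),y/r*np.sin(r),np.cos(r)])
    else: d=np.array([x,y,1])
    o=-R.T@t;d=R.T@d;return o+d*(z-o[2])/d[2]
def proj(n,X):
    c=get_calibration(n);p=np.array(c["R"])@X+c["t"];return c["fx"]*p[0]/p[2]+c["cx"],c["fy"]*p[1]/p[2]+c["cy"]
def blobs(im,lo,hi,amin=5):
    m=cv2.inRange(cv2.cvtColor(im,cv2.COLOR_BGR2HSV),lo,hi)
    return [c for c in cv2.findContours(m,0,cv2.CHAIN_APPROX_NONE)[0] if cv2.contourArea(c)>=amin]
E
python3 - <<'E'
from h import *
im=cv2.imread("pics/top0.png")
for c in blobs(im,(100,120,60),(125,255,255)):
    r=cv2.minAreaRect(c)
    if not 230<r[0][0]<400: continue
    b=cv2.boxPoints(r);print("blue",r)
    for z in (.154,.069,.04): print(z,np.round([ray("top",p,z)[:2] for p in b],3).tolist(),np.round(ray("top",r[0],z)[:2],3))
for c in blobs(im,(0,0,130),(180,60,255),30):
    r=cv2.minAreaRect(c)
    if 190<r[0][0]<230 : print("pot",r,ray("top",r[0],.048))
print("vial",ray("top",(426,247),.03), "cabinet",[np.round(ray("top",p,.07),3).tolist() for p in((260,114),(314,122),(308,172),(250,166))])
cv2.imwrite("pics/c1.png",cv2.resize(im[100:240,230:400],None,fx=4.5,fy=4.2,interpolation=cv2.INTER_CUBIC))
E
```

```text
blue ((267.0306091308594, 208.82765197753906), (50.978458404541016, 3.413149833679199), 10.080598831176758)
0.154 [[0.532, 0.251], [0.541, 0.249], [0.513, 0.117], [0.504, 0.119]] [0.522 0.184]
0.069 [[0.547, 0.263], [0.556, 0.261], [0.527, 0.12], [0.517, 0.122]] [0.537 0.191]
0.04 [[0.552, 0.267], [0.562, 0.265], [0.532, 0.121], [0.522, 0.123]] [0.542 0.194]
blue ((374.1112365722656, 200.59169006347656), (4.549107074737549, 31.398733139038086), 8.530765533447266)
0.154 [[0.496, -0.085], [0.579, -0.102], [0.577, -0.114], [0.494, -0.097]] [ 0.537 -0.099]
0.069 [[0.509, -0.096], [0.598, -0.113], [0.595, -0.126], [0.507, -0.108]] [ 0.552 -0.111]
0.04 [[0.513, -0.099], [0.604, -0.117], [0.601, -0.13], [0.511, -0.112]] [ 0.557 -0.114]
pot ((210.00003051757812, 249.00003051757812), (15.55634880065918, 15.55634880065918), 45.0) [0.43046676 0.35433707 0.048     ]
vial [ 0.42054819 -0.2565026   0.03      ] cabinet [[0.817, 0.209, 0.07], [0.788, 0.052, 0.07], [0.64, 0.074, 0.07], [0.662, 0.239, 0.07]]
```

View pics/c1.png

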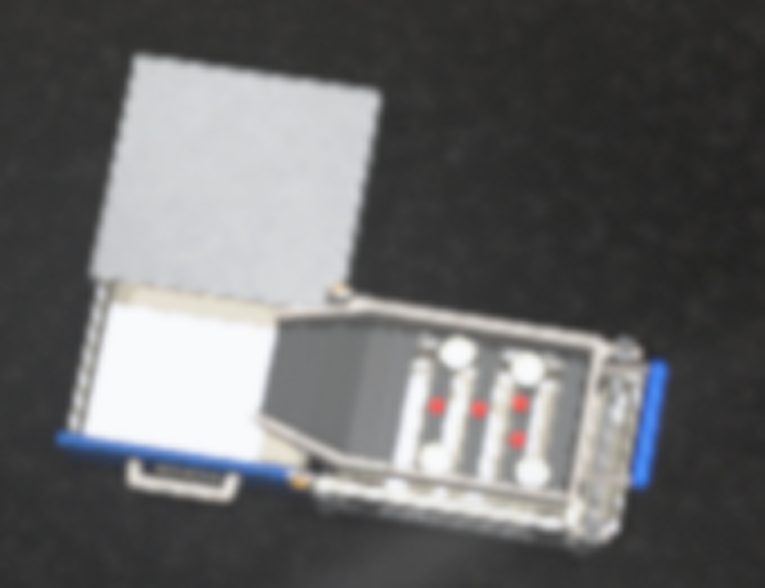

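The crop shows 4 red seals on the lands and 4 white caps. The stand is yawed about -12°, with the handle near (0.537,-0.099). I'll fly over the handle next.

>>> send_rows(moves=[[[-537, -405, 10], [0, 0, -0.15], 85], [[-537, -405, 10], [0, 0, -0.15], 85], [[-537, -405, 10], [0, 0, -0.15], 85], [[-537, -405, 10], [0, 0, -0.15], 85], [[-537, -405, 10], [0, 0, -0.15], 85], [[-537, -405, 10], [0, 0, -0.15], 85], [[-537, -405, 10], [0, 0, -0.15], 85], [[-537, -405, 10], [0, 0, -0.15], 85], [[-537, -405, 10], [0, 0, -0.15], 85], [[-537, -405, 10], [0, 0, -0.15], 85], [[-537, -405, 10], [0, 0, -0.15], 85], [[-537, -405, 10], [0, 0, -0.15], 85]])

```text
clock: 1.1
eef_pos: [0.4424, 0.0469, 0.2963]
tool_rot: [0.103, 0.995, -0.001, -0.0]
ft_force: [-0.4, 1.2, -0.4]
grip_width: 0.0851
```

>>> send_rows(moves=[[[-123, -123, 6], [0, 0, 0], 85], [[-123, -123, 6], [0, 0, 0], 85], [[-123, -123, 6], [0, 0, 0], 85], [[-123, -123, 6], [0, 0, 0], 85], [[-123, -123, 6], [0, 0, 0], 85], [[-123, -123, 6], [0, 0, 0], 85], [[-123, -123, 6], [0, 0, 0], 85]])

```text
clock: 1.68
eef_pos: [0.5369, -0.0989, 0.2895]
tool_rot: [0.104, 0.995, -0.0, -0.002]
ft_force: [-1.0, 0.4, -0.5]
grip_width: 0.085
```

```bash
python3 - <<'E'
from h import *
o=readout.get_obs();print(o["eef_pos"],o["tool_rot"])
im=camera("wrist")[:,:,::-1].copy();cv2.imwrite("pics/w1.png",im)
T=Ro.from_quat(o["tool_rot"])
for c in blobs(im,(100,120,60),(125,255,255),60):
    r=cv2.minAreaRect(c);p=ray("wrist",r[0],.154);print(r,p,"tool",T.inv().apply(p-o["eef_pos"])*1000)
    print(np.round([ray("wrist",q,.154)[:2] for q in cv2.boxPoints(r)],3).tolist())
E
```

```text
[ 0.53691977 -0.09892801  0.28948574] [ 1.03972475e-01  9.94578717e-01 -4.83352069e-04 -1.63276392e-03]
((185.288818359375, 364.1715087890625), (40.25639724731445, 24.694595336914062), 57.2647705078125) [ 0.67143875 -0.27978186  0.154     ] tool [-169.44035358 -148.94665829  135.14702029]
[[0.657, -0.3], [0.638, -0.263], [0.687, -0.261], [0.711, -0.301]]
((110.48529815673828, 236.30880737304688), (28.125764846801758, 27.61127281188965), 59.03623962402344) [ 0.52111317 -0.29285852  0.154     ] tool [ -25.07020221 -192.83032969  135.65849358]
[[0.513, -0.316], [0.505, -0.278], [0.529, -0.272], [0.538, -0.309]]
((47.99999237060547, 255.99996948242188), (95.99998474121094, 195.99996948242188), 0.0) [ 0.52780426 -0.40924219  0.154     ] tool [ -55.68697531 -305.31384033  135.70847301]
[[0.714, -0.826], [0.405, -0.448], [0.453, -0.279], [0.664, -0.421]]
((330.4717712402344, 209.4933624267578), (111.073486328125, 14.477436065673828), 89.19306945800781) [ 0.53477696 -0.09705473  0.154     ] tool [  2.05747749   1.56587224 135.49096473]
[[0.495, -0.094], [0.497, -0.085], [0.579, -0.1], [0.577, -0.111]]
((560.3739624023438, 138.46900939941406), (90.5526351928711, 8.201214790344238), 6.044092655181885) [0.51596773 0.09801778 0.154     ] tool [ 60.80468756 188.53066159 135.43262128]
[[0.509, 0.05], [0.503, 0.051], [0.524, 0.161], [0.531, 0.159]]
```

View pics/w1.png

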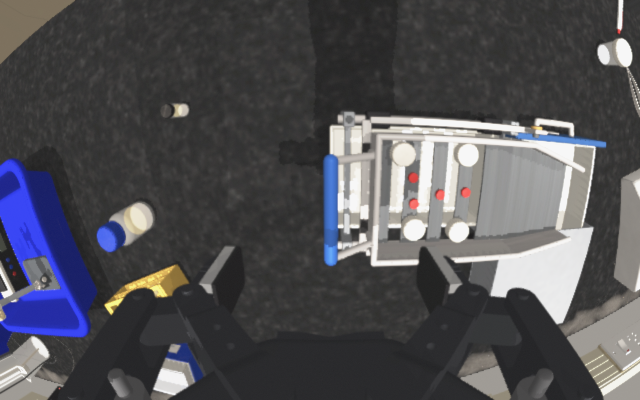

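Wrist view: the bar runs from (331,157) to (331,263) and is centred 2 mm from the tool axis, aligned within about 1°. All four caps and four seals are visible. I'll narrow the fingers, descend and grip.

>>> send_rows(moves=[[[2, 2, 0], [0, 0, 0], 32], [[2, 2, 0], [0, 0, 0], 32], [[2, 2, 0], [0, 0, 0], 32], [[2, 2, 30], [0, 0, 0], 32], [[2, 2, 60], [0, 0, 0], 32], [[2, 2, 81], [0, 0, 0], 32], [[2, 2, 81], [0, 0, 0], 32], [[2, 2, 81], [0, 0, 0], 0], [[2, 2, 81], [0, 0, 0], 0], [[2, 2, 81], [0, 0, 0], 0], [[2, 2, 81], [0, 0, 0], 0], [[2, 2, 81], [0, 0, 0], 0]])

```text
clock: 2.73
eef_pos: [0.5353, -0.0956, 0.2104]
tool_rot: [0.103, 0.995, -0.0, -0.0]
ft_force: [-2.5, 1.0, 3.2]
grip_width: 0.0079
```

>>> send_rows(moves=[[[0, 12, 0], [0, 0, 0], 0], [[0, -12, 0], [0, 0, 0], 0], [[0, 12, 0], [0, 0, 0], 0], [[0, -12, 0], [0, 0, 0], 0], [[0, 12, 0], [0, 0, 0], 0], [[0, -12, 0], [0, 0, 0], 0], [[0, 12, 0], [0, 0, 0], 0], [[0, -12, 0], [0, 0, 0], 0], [[0, 12, 0], [0, 0, 0], 0], [[0, -12, 0], [0, 0, 0], 0], [[0, 12, 0], [0, 0, 0], 0], [[0, 0, 0], [0, 0, 0], 0]])

```text
clock: 3.73
eef_pos: [0.5361, -0.0919, 0.2105]
tool_rot: [0.102, 0.995, 0.002, -0.0]
ft_force: [-0.5, 1.3, -1.3]
grip_width: 0.0078
```

```bash
cat >> h.py <<'E'
def look(tag):
    o=readout.get_obs();print(np.round(o["eef_pos"],4),np.round(o["ft_force"],1),o["grip_width"])
    im=camera("wrist")[:,:,::-1].copy();t=camera("top")[:,:,::-1].copy()
    m=im
    for c in blobs(m,(0,130,90),(8,255,255),4): print("red w",cv2.boundingRect(c))
    for c in blobs(t[150:240,280:400],(0,110,90),(8,255,255),2): print("red t",cv2.boundingRect(c))
    a=cv2.resize(im[60:300,300:620],(800,600));b=cv2.resize(t[110:240,230:403],(800,600))
    cv2.imwrite(f"pics/{tag}.png",np.vstack([cv2.resize(a,(400,300)),cv2.resize(b,(400,300))]) )
E
python3 -c "
from h import *
look('s1')"
```

```text
[ 0.5361 -0.0919  0.2105] [-0.5  1.3 -1.3] 0.00780119349586093
red w (326, 165, 8, 8)
```

View pics/s1.png

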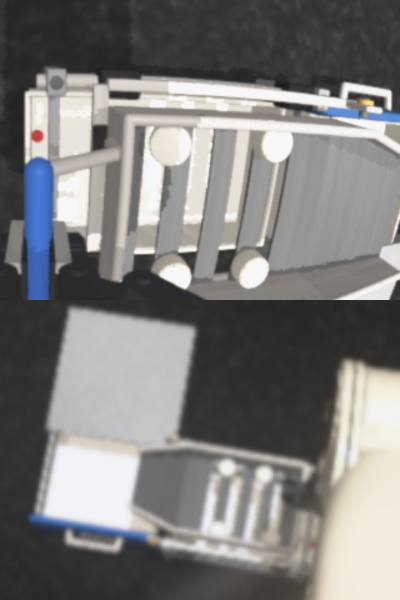

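The combined view shows all 4 caps in the basket and one seal in the pan at (38,135). No red is visible in the basket, but part of it is hidden by the gripper. I'll shake again for margin, then release and rise for a clear look.

>>> send_rows(moves=[[[0, -17, 0], [0, 0, 0], 0], [[0, 9, 0], [0, 0, 0], 0], [[0, -17, 0], [0, 0, 0], 0], [[0, 9, 0], [0, 0, 0], 0], [[0, -17, 0], [0, 0, 0], 0], [[0, 9, 0], [0, 0, 0], 0], [[0, -17, 0], [0, 0, 0], 0], [[0, 9, 0], [0, 0, 0], 0], [[0, -17, 0], [0, 0, 0], 0], [[0, 9, 0], [0, 0, 0], 0], [[0, -4, 0], [0, 0, 0], 0], [[0, -4, 0], [0, 0, 0], 0]])

```text
clock: 4.83
eef_pos: [0.5343, -0.1003, 0.2107]
tool_rot: [0.104, 0.995, -0.001, -0.0]
ft_force: [-1.4, -0.4, -0.7]
grip_width: 0.0076
```

>>> send_rows(moves=[[[0, 0, 0], [0, 0, 0], 32], [[0, 0, 0], [0, 0, 0], 32], [[0, 0, 0], [0, 0, 0], 32], [[0, 0, -30], [0, 0, 0], 32], [[0, 0, -60], [0, 0, 0], 32], [[0, 0, -80], [0, 0, 0], 32], [[0, 0, -80], [0, 0, 0], 32]])

```text
clock: 5.42
eef_pos: [0.5369, -0.1004, 0.2963]
tool_rot: [0.104, 0.995, -0.002, 0.005]
ft_force: [0.4, -0.8, 0.4]
grip_width: 0.0317
```

```bash
python3 -c "
from h import *
look('s2')
im=camera('wrist')[:,:,::-1].copy();cv2.imwrite('pics/s2.png',cv2.resize(im[90:290,310:630],(800,500),interpolation=cv2.INTER_CUBIC))"
```

```text
[ 0.5369 -0.1004  0.2963] [ 0.4 -0.8  0.4] 0.03174286031560179
red w (15, 268, 4, 4)
red w (342, 176, 3, 5)
red w (390, 161, 5, 4)
red w (336, 147, 5, 4)
red w (616, 28, 4, 4)
```

View pics/s2.png

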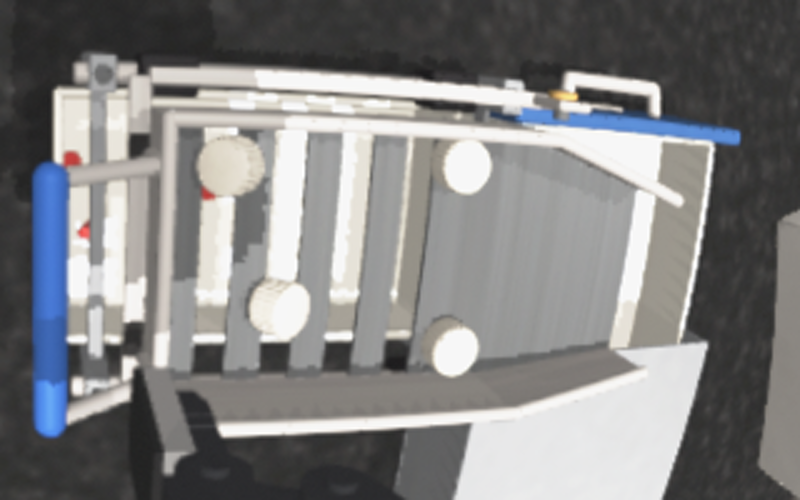

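The seals at (72,158) and (84,230) are in the pan, and one shows through slot 1 at (207,193). The fourth is hidden. I'll take a second viewpoint over the basket and triangulate heights.

>>> send_rows(moves=[[[0, 40, -30], [0, 0, 0], 32], [[0, 80, -60], [0, 0, 0], 32], [[0, 110, -70], [0, 0, 0], 32], [[0, 110, -70], [0, 0, 0], 32], [[0, 110, -70], [0, 0, 0], 32]])

```text
clock: 5.98
eef_pos: [0.5577, 0.0103, 0.36]
tool_rot: [0.101, 0.995, -0.001, -0.0]
ft_force: [0.2, -0.2, -0.9]
grip_width: 0.0323
```

```bash
python3 -c "
from h import *
im=camera('wrist')[:,:,::-1].copy();cv2.imwrite('pics/s3f.png',im)
o=readout.get_obs();print(o['eef_pos'])
for c in blobs(im,(0,110,80),(8,255,255),3): print('red w',cv2.boundingRect(c))
cv2.imwrite('pics/s3.png',cv2.resize(im[70:300,180:460],(730,600),interpolation=cv2.INTER_CUBIC))"
```

```text
[0.55704238 0.00877044 0.35889019]
red w (579, 175, 9, 11)
red w (300, 155, 5, 6)
red w (304, 148, 5, 5)
red w (591, 39, 4, 5)
red w (548, 21, 4, 4)
```

View pics/s3.png

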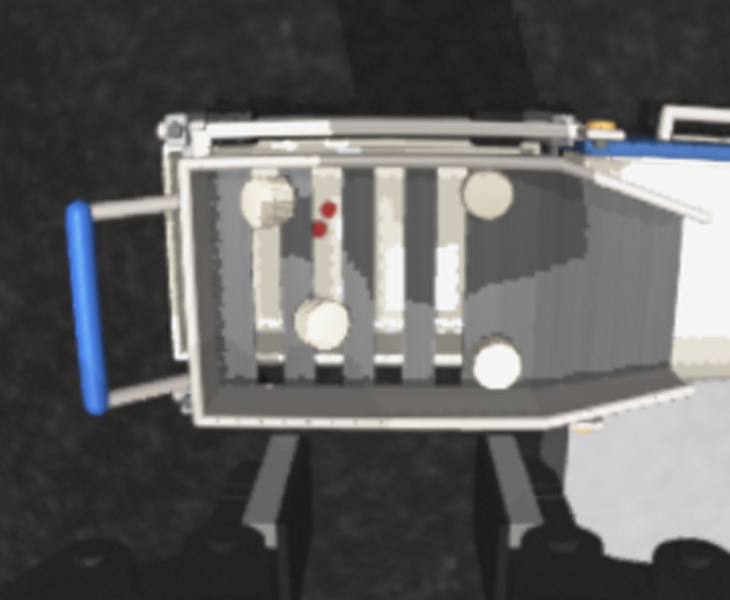

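The four seals are accounted for: two are in the pan beyond the basket end. The two through slot 2, at (328,210) and (318,228), are pan-sized, and from the other view they were not at basket-floor level. All four caps are in the basket. Now I'll regrasp.

>>> send_rows(moves=[[[0, -40, 15], [0, 0, 0], 32], [[0, -80, 40], [0, 0, 0], 32], [[0, -111, 66], [0, 0, 0], 32], [[0, -111, 90], [0, 0, 0], 32], [[0, -111, 120], [0, 0, 0], 32], [[0, -111, 148], [0, 0, 0], 32], [[0, -111, 148], [0, 0, 0], 32], [[0, -111, 148], [0, 0, 0], 0], [[0, -111, 148], [0, 0, 0], 0], [[0, -111, 148], [0, 0, 0], 0], [[0, -111, 148], [0, 0, 0], 0]])

```text
clock: 6.95
eef_pos: [0.5338, -0.1006, 0.2125]
tool_rot: [0.102, 0.995, -0.002, -0.001]
ft_force: [-3.6, -0.2, -0.4]
grip_width: 0.0079
```

>>> send_rows(moves=[[[0, 7, -19], [0, 0, 0], 0], [[0, 16, -38], [0, 0, 0], 0], [[0, 27, -56], [0, 0, 0], 0], [[0, 39, -73], [0, 0, 0], 0], [[0, 53, -88], [0, 0, 0], 0], [[0, 68, -102], [0, 0, 0], 0], [[0, 84, -115], [0, 0, 0], 0], [[0, 101, -125], [0, 0, 0], 0], [[0, 119, -135], [0, 0, 0], 0], [[0, 138, -142], [0, 0, 0], 0], [[0, 158, -147], [0, 0, 0], 0], [[0, 178, -150], [0, 0, 0], 0]])

```text
clock: 7.95
eef_pos: [0.5706, 0.0745, 0.3648]
tool_rot: [0.103, 0.995, -0.003, 0.001]
ft_force: [-4.8, -5.3, 17.7]
grip_width: 0.0076
```

>>> send_rows(moves=[[[0, 8, 0], [0, 0, 0], 0], [[0, 16, 0], [0, 0, 0], 0], [[0, 16, 0], [0, 0, 0], 0], [[0, 16, 0], [0, 0, 0], 0], [[0, 16, 0], [0, 0, 0], 0], [[0, 16, 0], [0, 0, 0], 0], [[0, 16, 0], [0, 0, 0], 0], [[0, 16, 0], [0, 0, 0], 0]])

```text
clock: 8.62
eef_pos: [0.5736, 0.0896, 0.3673]
tool_rot: [0.103, 0.995, -0.003, 0.003]
ft_force: [-4.1, -1.0, 6.6]
grip_width: 0.0077
```

```bash
python3 -c "
from h import *
t=camera('top')[:,:,::-1];s=camera('scene')[:,:,::-1]
o=readout.get_obs();print(o['eef_pos'],o['ft_force'])
cv2.imwrite('pics/p1.png',np.hstack([cv2.resize(t[110:240,230:400],(400,306)),cv2.resize(s[150:270,260:400],(400,306))]))"
```

```text
[0.57355979 0.089567   0.36730076] [-4.40658691 -1.01699835  7.44770873]
```

View pics/p1.png

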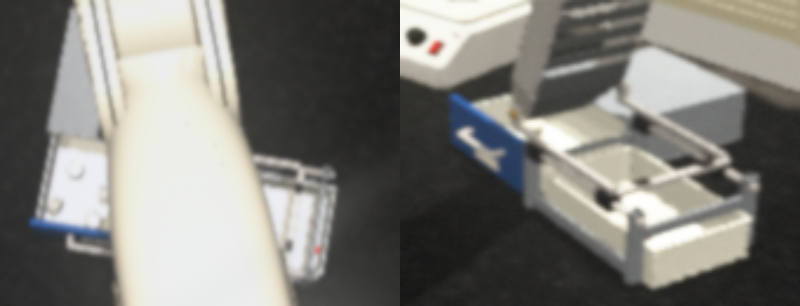

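The top view shows caps in the drawer at (77,170), (55,205), (92,218) and probably a fourth at (105,222), partly behind the arm. I'll tip a bit further, then lower along the arc.

>>> send_rows(moves=[[[0, 8, 0], [0, 0, 0], 0], [[0, 12, 0], [0, 0, 0], 0], [[0, 12, 0], [0, 0, 0], 0], [[0, 12, 0], [0, 0, 0], 0], [[0, 12, 0], [0, 0, 0], 0], [[0, 12, 0], [0, 0, 0], 0], [[0, 6, 0], [0, 0, 0], 0], [[0, 0, 0], [0, 0, 0], 0], [[0, 0, 0], [0, 0, 0], 0]])

```text
clock: 9.47
eef_pos: [0.5734, 0.0889, 0.3678]
tool_rot: [0.103, 0.995, -0.003, 0.003]
ft_force: [-4.1, 0.6, 4.2]
grip_width: 0.0074
```

>>> send_rows(moves=[[[0, -16, 4], [0, 0, 0], 0], [[0, -36, 8], [0, 0, 0], 0], [[0, -56, 13], [0, 0, 0], 0], [[0, -75, 20], [0, 0, 0], 0], [[0, -93, 29], [0, 0, 0], 0], [[0, -110, 40], [0, 0, 0], 0], [[0, -126, 53], [0, 0, 0], 0], [[0, -141, 67], [0, 0, 0], 0], [[0, -154, 82], [0, 0, 0], 0], [[0, -166, 99], [0, 0, 0], 0], [[0, -176, 117], [0, 0, 0], 0], [[0, -176, 117], [0, 0, 0], 0]])

```text
clock: 10.47
eef_pos: [0.5367, -0.0858, 0.2479]
tool_rot: [0.104, 0.995, -0.003, 0.001]
ft_force: [-0.4, -0.2, -1.1]
grip_width: 0.0075
```

>>> send_rows(moves=[[[0, -8, 18], [0, 0, 0], 0], [[0, -14, 35], [0, 0, 0], 0], [[0, -14, 35], [0, 0, 0], 0], [[0, -14, 35], [0, 0, 0], 32], [[0, -14, 35], [0, 0, 0], 32], [[0, -14, 35], [0, 0, 0], 32], [[0, -14, 5], [0, 0, 0], 32], [[0, -14, -30], [0, 0, 0], 32], [[0, 20, -60], [0, 0, 0], 32], [[0, 60, -90], [0, 0, 0], 32], [[0, 85, -105], [0, 0, 0], 32], [[0, 85, -105], [0, 0, 0], 32]])

```text
clock: 11.47
eef_pos: [0.557, 0.0034, 0.3577]
tool_rot: [0.101, 0.995, -0.001, 0.006]
ft_force: [0.2, -0.0, -0.2]
grip_width: 0.0322
```

```bash
python3 -c "
from h import *
o=readout.get_obs();print(o['eef_pos'],o['tool_rot'],o['ft_force'])
im=camera('wrist')[:,:,::-1].copy()
for c in blobs(im,(100,120,60),(125,255,255),60):
  r=cv2.minAreaRect(c);b=cv2.boxPoints(r)
  if r[0][0]>450: print(r,np.round([ray('wrist',q,.069)[:2] for q in b],3).tolist())
cv2.imwrite('pics/r1.png',cv2.resize(im[50:310,200:640],(800,473),interpolation=cv2.INTER_CUBIC))"
```

```text
[0.55700689 0.00335449 0.35773014] [ 0.1012538   0.99484285 -0.0013704   0.00578654] [ 0.18179107 -0.04296726 -0.21131365]
((464.10626220703125, 125.07804107666016), (114.2046127319336, 7.763379096984863), 4.275841236114502) [[0.523, 0.098], [0.514, 0.101], [0.546, 0.256], [0.556, 0.254]]
```

View pics/r1.png

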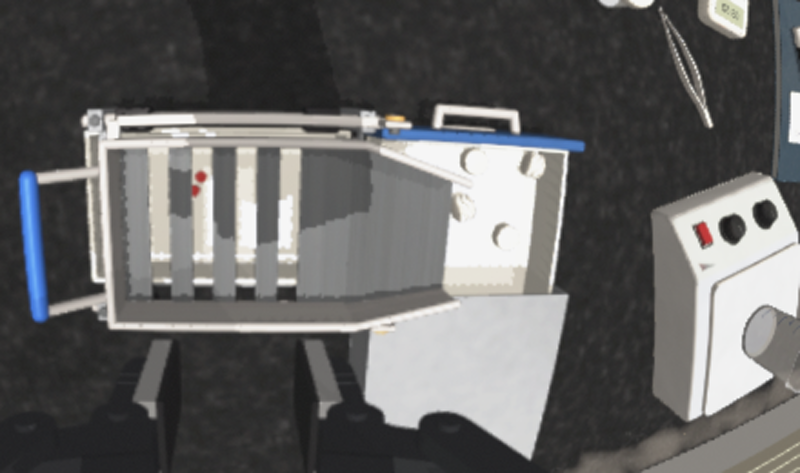

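All four caps are now in the drawer, at (475,160), (533,165), (463,207) and (506,237) in the picture. The basket is level and empty, and the seals remain in the pan. Next is the approach to the drawer front with the fingers shut.

>>> send_rows(moves=[[[20, 37, 10], [0, 0, 0], 0], [[38, 74, 20], [0, 0, 0], 0], [[56, 110, 30], [0, 0, 0], 0], [[74, 148, 40], [0, 0, 0], 0], [[92, 186, 50], [0, 0, 0], 0], [[108, 226, 60], [0, 0, 0], 0], [[108, 226, 90], [0, 0, 0], 0], [[108, 226, 125], [0, 0, 0], 0], [[108, 226, 160], [0, 0, 0], 0], [[108, 226, 195], [0, 0, 0], 0], [[108, 226, 230], [0, 0, 0], 0], [[108, 226, 249], [0, 0, 0], 0]])

```text
clock: 12.52
eef_pos: [0.4952, 0.2407, 0.0991]
tool_rot: [0.102, 0.995, -0.005, 0.001]
ft_force: [-0.0, 0.2, -0.1]
grip_width: 0.0001
```

>>> send_rows(moves=[[[-12, 3, -6], [0, 0, 0], 0], [[-22, 3, -6], [0, 0, 0], 0], [[-30, 3, -6], [0, 0, 0], 0], [[-38, 3, -6], [0, 0, 0], 0], [[-46, 3, -6], [0, 0, 0], 0], [[-55, 3, -6], [0, 0, 0], 0], [[-65, 3, -6], [0, 0, 0], 0], [[-75, 3, -6], [0, 0, 0], 0], [[-85, 3, -6], [0, 0, 0], 0], [[-95, 3, -6], [0, 0, 0], 0], [[-105, 3, -6], [0, 0, 0], 0], [[-115, 3, -6], [0, 0, 0], 0]])

```text
clock: 13.52
eef_pos: [0.6093, 0.2205, 0.1059]
tool_rot: [0.102, 0.995, -0.005, 0.001]
ft_force: [-1.5, 1.0, -1.4]
grip_width: 0.0
```

>>> send_rows(moves=[[[-8, 0, 0], [0, 0, 0], 0], [[-14, 0, 0], [0, 0, 0], 0], [[-20, 0, 0], [0, 0, 0], 0], [[-24, 0, 0], [0, 0, 0], 0], [[-28, 0, 0], [0, 0, 0], 0]])

```text
clock: 13.93
eef_pos: [0.6372, 0.2147, 0.1063]
tool_rot: [0.102, 0.995, -0.004, 0.001]
ft_force: [-0.0, 0.2, 0.7]
grip_width: -0.0001
```

>>> send_rows(moves=[[[-4, 0, 0], [0, 0, 0], 0], [[-7, 0, 0], [0, 0, 0], 0], [[-10, 0, 0], [0, 0, 0], 0], [[-12, 0, 0], [0, 0, 0], 0]])

```text
clock: 14.27
eef_pos: [0.6406, 0.2141, 0.1064]
tool_rot: [0.1, 0.995, -0.004, -0.009]
ft_force: [-29.5, 5.5, 20.4]
grip_width: -0.0002
```

>>> send_rows(moves=[[[15, 0, 0], [0, 0, 0], 0], [[40, 0, 0], [0, 0, 0], 0], [[65, 0, 0], [0, 0, 0], 0], [[65, 0, -30], [0, 0, 0], 0], [[65, 0, -65], [0, 0, 0], 0], [[65, 0, -100], [0, 0, 0], 0], [[80, 30, -140], [0, 0, 0], 0], [[100, 60, -180], [0, 0, 0], 0], [[130, 80, -200], [0, 0, 0], 0], [[150, 100, -200], [0, 0, 0], 0], [[150, 100, -200], [0, 0, 0], 0]])

```text
clock: 15.18
eef_pos: [0.5152, 0.3486, 0.3125]
tool_rot: [0.097, 0.995, -0.0, -0.006]
ft_force: [0.4, -0.3, -0.5]
grip_width: 0.0001
```

```bash
python3 -c "
from h import *
o=readout.get_obs();print(o['eef_pos'],o['ft_force'])
t=camera('top')[:,:,::-1].copy();s=camera('scene')[:,:,::-1].copy()
im=cv2.imread('pics/top0.png')
for c in blobs(t,(100,120,60),(125,255,255)):
  r=cv2.minAreaRect(c)
  if 200<r[0][0]<400: print(r,ray('top',r[0],.069))
cv2.imwrite('pics/f1.png',np.hstack([cv2.resize(t[100:260,190:440],(450,288)),cv2.resize(s[150:330,190:410],(350,288))]))"
```

```text
[0.51517991 0.34861534 0.31250448] [ 0.43087587 -0.33137714 -0.49857229]
((374.8243103027344, 200.55406188964844), (5.096368789672852, 31.40020751953125), 9.462322235107422) [ 0.55189909 -0.11259084  0.069     ]
((269.2895812988281, 171.80477905273438), (39.61703109741211, 3.9808108806610107), 9.162346839904785) [0.6434914  0.18377043 0.069     ]
```

View pics/f1.png

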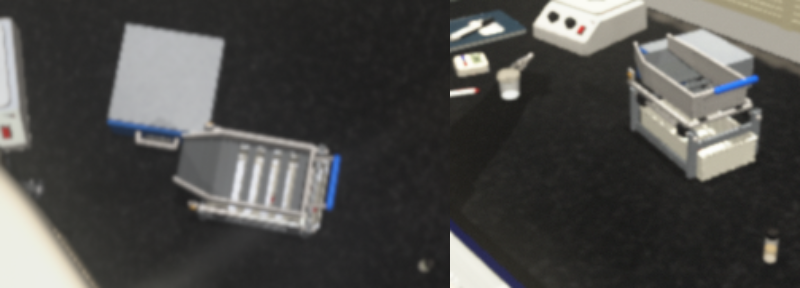

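The last view shows the drawer front flush with the cabinet, the basket level and empty, and the pot and vial standing. Handing in.

```bash
python3 -c "
from workcell import order
print(order.job_done())"
```

```text
the job is handed in; nothing more can be done
None
```

I finished the task and handed it in at about 15 s on the robot's clock, well under the 64 s limit.

- **Shaking:** I gave the basket about 20 brisk strokes by the handle. Two wrist views then showed all four seals in the pan and all four caps still in the level basket. I judged the two seals seen through the slots to be down in the pan from how they shifted and their apparent size between views. I did not triangulate them exactly.
- **Tipping:** I lifted the handle to about 1.3 rad and lowered it back level. The next view showed all four caps in the open drawer and the basket empty.
- **Drawer:** I pushed it until it met its end stop, at about 30 N along the push direction.
- **Final check:** The last pictures show the drawer front flush with the cabinet, the basket level and empty, and the pot and vial standing. I judged the drawer, pot and vial by eye and did not re-measure them. The arm was clear of everything.

No check failed. The only odd reading was a brief 18 N vertical force on the wrist near the top of the tip, which eased once the arm held still.

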